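# Let dowels out of a lever-lid dispenser and ease the lid shut

## Task

Press the dispenser's lever all the way down so that its lid lifts fully and both wooden dowels roll out into the orange tray, then ease the lever up again so that the lid settles shut softly instead of slamming. Work the lid only through the lever, and do not touch the dowels or disturb the hammer, the sharpener or the picture hooks.

Things in the scene. Friction and masses are not known exactly. Their poses are not given: they have to be found in the camera images.
- dispenser: White plastic dowel dispenser, fixed to the stool top: hopper 137 mm long (x), 98 mm wide (y), 104 mm high, on a grey base 190 x 150 mm. Origin on the stool top; its x axis points from the lever (on the robot's side) to the mouth and the tray, z up. The hopper spans x -62 to +75 mm; its floor slopes down to the mouth at x +80 mm.
- lid: White lid with a clear window, 152 x 106 mm, its far lip 58 mm down keeping the dowels in. Origin on its hinge at the hopper's top edge next to the lever (dispenser x -60 mm, 105 mm high); x axis from hinge to lip, z upright when shut. It opens upward by twice the lever's angle, to 0.90 rad (far end then 224 mm high), never over the paddle. 120 to 250 g; it falls shut when the lever is let go.
- lever (a joint): Angle of the steel lever: 0 paddle up, lid shut; 0.45 rad paddle fully down on its stop. Pivot 80 mm to +x (dispenser's axis) of the paddle's centre, 74 mm high. The lid's weight pushes the paddle up with 2 to 6 N. Letting the paddle up at 20 to 30 mm/s shuts the lid softly; a lever returning faster than 1.3 rad/s (100 mm/s at the paddle) in the lid's last 0.5 rad is a slam.
- paddle (a point): Centre of the top face of the lever's flat black rubber-clad paddle, 40 mm along x and 44 mm along y (dispenser's axes), 8 mm thick. It lies at dispenser x -170 mm, 78 mm above the stool top at rest and about 43 mm when fully down (also 8 mm nearer the dispenser). It moves with the lever; its z is the paddle's normal.
- tray: Orange plastic compartment tray, 160 mm (x) x 130 mm (y) x 30 mm high, walls 4 mm, one divider across the middle, fixed on the stool top below the dispenser's mouth. Origin at the centre of its underside.
- dowel_1: Loose wooden dowel, 20 mm diameter, 80 mm long, lying across the dispenser's chute behind the lid's lip. Origin at its centre, y along its length.
- dowel_2: Second, equal dowel lying behind the first.
- hammer: Loose hammer with a black rubber grip, about 270 mm long, lying beside the dispenser on its +y side. Leave alone.
- sharpener: Loose small steel pencil sharpener, 26 x 16 x 13 mm, origin under its centre. Leave alone.
- hook_1: Loose zinc-plated picture hook, 46 x 12 mm, 14 mm high, origin under its centre. Leave alone.
- hook_2: Second, equal picture hook. Leave alone.

How it is judged:
On the way, in this order (a step that is already met when the one before it is completed fails the run):
1. the lever is held down, the lid is fully lifted (over 0.75 rad) and both dowels lie in the orange tray (angle between lid's own z axis and vertical above 0.75 rad and x of dowel_1 in the frame of tray between -0.078 and 0.078 m and y of dowel_1 in the frame of tray between -0.063 and 0.063 m and z of each of dowel_1, dowel_2 in the frame of tray below 0.028 m and x of dowel_2 in the frame of tray between -0.078 and 0.078 m and y of dowel_2 in the frame of tray between -0.063 and 0.063 m), for 0.2 s.
2. the lid is shut again (angle between lid's own z axis and vertical below 0.04 rad and value of joint lever below 0.025 rad), for 0.2 s.
At the end, for the whole second after the job is handed in: The lid is shut (within 0.04 rad) with the lever back up (within 0.025 rad), both dowels lie at rest inside the orange tray, and hammer, sharpener and hooks are within 20 mm of where they began (all of step 2 and x of dowel_1 in the frame of tray between -0.078 and 0.078 m and y of dowel_1 in the frame of tray between -0.063 and 0.063 m and z of each of dowel_1, dowel_2 in the frame of tray below 0.028 m and x of dowel_2 in the frame of tray between -0.078 and 0.078 m and y of dowel_2 in the frame of tray between -0.063 and 0.063 m and distance of each of hammer, sharpener, hook_1, hook_2 from where it was at the start of the episode below 0.02 m and linear speed of each of dowel_1, dowel_2 below 0.03 m/s); the robot touches nothing.
It fails at once if the lid slams: the lever returns faster than 1.3 rad/s while the lid is within 0.5 rad of shut (velocity of joint lever below -1.3 rad/s and angle between lid's own z axis and vertical below 0.5 rad).
It fails at once if the robot touches the lid (contact force between any of the fingers, the arm and lid above 0.5 N).
It fails at once if the robot touches a dowel (contact force between any of the fingers, the arm and dowel_1 above 0.5 N or contact force between any of the fingers, the arm and dowel_2 above 0.5 N).
It fails at once if the hammer, the sharpener or a picture hook is moved more than 20 mm (distance of any of hammer, sharpener, hook_1, hook_2 from where it was at the start of the episode above 0.02 m).
It also fails if it takes over 40 s, if anything falls off the work surface, if the arm or the gripper's body presses on something with over 40 N, if the wrist force passes 120 N, or if a joint passes its speed limit or range.

## Robot

A 7-joint arm with a two-finger parallel gripper is mounted at the origin on the work surface. World frame = base frame: x ahead of the robot, y to its left, z up, the work surface at z = 0. Lengths are in m, angles in rad, forces in N, time in s.
With the tool pointing down it reaches from about 0.425 to 0.875 m from the base axis. Payload 4.7 kg.
Tool frame: the origin (TCP) lies midway between the tips of the shut fingers; the grasp point (between the pads) lies 19 mm behind it; z points along the fingers, y is the line along which they close (so a half turn about z gives the same grasp; the last joint's range is limited). The gripper opens to 87 mm and grips with 3 to 60 N. Pads are 19 mm wide; open, the fingers measure 117 mm over their backs; the gripper's body (75 mm by 190 mm) begins 51 mm behind the grasp point.
Start: joints at [1.36, 0.321, -0.07, 1.45, 0.023, 1.371, -0.057], TCP at [0.145, -0.634, 0.223] pointing down, gripper open.
Joint ranges: [-2.86, 2.86], [-0.3, 2.09], [-1.38, 1.24], [0.06, 2.45], [-1.56, 4.7], [0.09, 2.05], [-2.69, 2.69]. Speed limits (rad/s): [2.57, 2.57, 3.14, 3.14, 3.14, 3.14, 3.14].

## Interface

Orientations are given as a 3x3 rotation matrix whose columns are the frame's x, y, z axes.
In Python, from workcell import ctrl gives the robot as it stands. Calls block until the motion is done:
- ctrl.reach(position, orientation): joint-space move of the TCP to a pose.
- ctrl.move_l(position, orientation=None, velocity=0.15, until_force=None): straight line of the TCP; orientation=None keeps the orientation; velocity is the mean speed in m/s. With until_force (N) it stops when the force on the tool has changed by that much, and returns True; else False.
- ctrl.movej(angles): joint-space move.
- ctrl.command_gripper(opening, force=None): opening from 0.0 (shut) to 1.0 (fully open); force is the grip in N (None keeps the last); returns when the fingers have stopped.
- ctrl.pause(seconds).
- ctrl.ik(position, orientation): joint angles nearest the present ones, or None.
- ctrl.sense(): the state.
- ctrl.snapshot(name): name is "scene" or "top"; returns a dict with "img" (400x640x3 uint8, red, green, blue), "range_z" (400x640 float32, m along the optical axis (not along the pixel's ray), 0 where there is no reading), "intrinsics" (3x3 intrinsics, pixels), "pose" (4x4, takes a point from camera to world coordinates). Camera axes: x right, y up, looking along -z (the intrinsics and any distortion apply to the point x, -y, -z); pixel columns grow to the right and rows downward; lengths in m; the calibration is good to about 2 mm. A picture is of the moment at which its call begins.
A pose or a line that the arm cannot do raises ctrl.IKError and nothing moves.
- ctrl.hand_in(): hands the job in; it is judged then, once.
The state is a dict: "t": time; "joint_positions": joint angles; "qd": joint speeds; "joint_efforts": joint torques, N m; "eef_pos": TCP position; "ee_rot": TCP orientation; "contact_force": force on the tool from outside, world axes, zero at the start; "torque": the same for the moment, N m; "finger_gap": opening from 0.0 (shut) to 1.0 (fully open); "grip_force": force on a finger pad.
Only numpy, scipy, OpenCV 4.12 (cv2) and the standard library are available. Lean on these libraries where they do the work, as an engineer would, in place of code of your own. Each camera call takes 0.05 s, during which the arm holds its last target. There are 200 camera calls.

## Working session

There is one attempt and no reset: what is moved stays moved. The work goes in short steps, each a Python script; the robot and the scene stay as the last script left them, time stands still between calls to the robot, and variables do not carry over. Pictures are saved under pics/ and viewed, at most 10 in all, crops included, and the job is handed in when it is done.

```bash
mkdir -p pics; cat > h.py <<'E'
import numpy as np, cv2
from workcell import ctrl
def snap(n):
    s=ctrl.snapshot(n); K=s["intrinsics"];P=s["pose"];z=s["range_z"]
    v,u=np.mgrid[0:400,0:640]
    c=np.stack([(u-K[0,2])/K[0,0]*z,-(v-K[1,2])/K[1,1]*z,-z],-1)
    s["w"]=c@P[:3,:3].T+P[:3,3]; s["w"][z==0]=np.nan
    return s
def save(s,f): cv2.imwrite(f,cv2.cvtColor(s["img"],cv2.COLOR_RGB2BGR))
E
python3 - <<'E'
from h import *
for n in("scene","top"):
    s=snap(n); save(s,f"pics/{n}1.png"); print(n,s["pose"].round(3).tolist(),s["intrinsics"].tolist()); np.save(f"{n}.npy",s["w"])
s=ctrl.sense();print(s["t"],s["eef_pos"],s["ee_rot"],s["contact_force"])
E
```

```text
scene [[-0.585, -0.487, 0.648, 1.233], [0.811, -0.343, 0.475, 0.396], [-0.009, 0.804, 0.595, 0.633], [0.0, 0.0, 0.0, 1.0]] [[496.6885240792411, 0.0, 314.8610216863956], [0.0, 496.6885240792411, 188.88230349718276], [0.0, 0.0, 1.0]]
top [[0.014, 0.974, -0.225, 0.401], [-1.0, 0.015, 0.003, -0.027], [0.006, 0.225, 0.974, 1.041], [0.0, 0.0, 0.0, 1.0]] [[414.5514476280859, 0.0, 324.40385363800186], [0.0, 414.5514476280859, 196.69936311076552], [0.0, 0.0, 1.0]]
0.1 [ 0.14471802 -0.63316221  0.22157653] [[ 9.74828615e-01  2.22954995e-01 -4.91198172e-04]
 [ 2.22955511e-01 -9.74827184e-01  1.67388417e-03]
 [-1.05632495e-04 -1.74126552e-03 -9.99998478e-01]] [-0.20436885  0.58235627  0.19562785]
```

View pics/scene1.png

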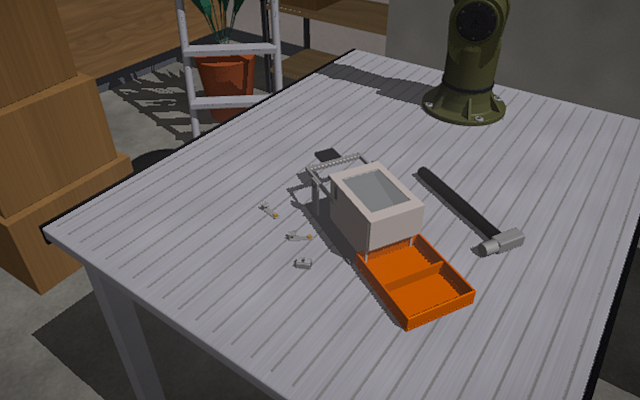

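View pics/top1.png

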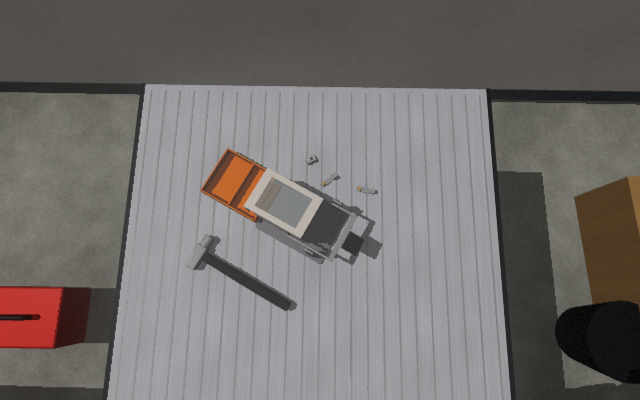

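The top view shows the tray around (235,185), the lid window at (285,203) and the black paddle at about (353,242). The hooks are at (330,180) and (367,190), the sharpener at (311,160), and the hammer runs from (205,250) to (290,305). In the scene view the paddle is at (327,155).

```bash
python3 - <<'E'
from h import *
for n in("top","scene"):
    w=np.load(n+".npy"); im=cv2.imread(f"pics/{n}1.png").astype(int)
    # tray
    m=(im[...,2]>150)&(im[...,0]<60)&(im[...,1]<140)&(w[...,2]>.022)&(w[...,2]<.04)&(abs(w[...,1])<.6)
    p=w[m][:,:2].astype(np.float32); r=cv2.minAreaRect(p); print(n,"tray",r)
    # lid top
    m=(abs(w[...,2]-.108)<.012)&(w[...,0]>.3)&(w[...,0]<.9)&(abs(w[...,1])<.4)
    k=np.zeros(m.shape,np.uint8);k[m]=1
    _,l,st,c=cv2.connectedComponentsWithStats(k); i=1+st[1:,4].argmax()
    print("lid",cv2.minAreaRect(w[l==i][:,:2].astype(np.float32)),np.median(w[l==i][:,2]))
    # paddle: dark, z .06-.09
    m=(im.max(-1)<70)&(abs(w[...,2]-.078)<.015)&(w[...,0]>.3)&(w[...,0]<.8)&(abs(w[...,1])<.4)
    k=np.zeros(m.shape,np.uint8);k[m]=1
    _,l,st,c=cv2.connectedComponentsWithStats(k)
    for i in range(1,len(st)):
        if st[i,4]>25: q=w[l==i]; print("dark",st[i],cv2.minAreaRect(q[:,:2].astype(np.float32)),np.median(q,0))
    for v,u in ((242,353),(235,340),(225,330)) if n=="top" else ((155,327),): print(u,v,w[v,u],im[v,u])
E
```

```text
top tray ((0.6663007140159607, 0.18326398730278015), (0.15829212963581085, 0.12859675288200378), 61.403961181640625)
lid ((0.6013187766075134, 0.06466049700975418), (0.15416671335697174, 0.11112327128648758), 61.66316604614258) 0.10971883277894179
dark [302 203  21  36  40] ((0.5656367540359497, -0.001219058409333229), (0.0005668178200721741, 0.09504936635494232), 61.35762405395508) [ 0.56521042 -0.00107289  0.07640442]
dark [342 232  22  24 305] ((0.5144804120063782, -0.09683237969875336), (0.03877430409193039, 0.04382580891251564), 61.31668472290039) [ 0.51367765 -0.09722316  0.07889744]
353 242 [ 0.51616204 -0.09718419  0.08114895] [54 52 53]
340 235 [ 0.54280511 -0.07023768  0.00230409] [149 148 147]
330 225 [ 0.56707753 -0.04468312  0.00729256] [67 66 66]
scene tray ((0.6687716245651245, 0.18455687165260315), (0.15888923406600952, 0.13097234070301056), 61.520263671875)
lid ((0.6053104996681213, 0.06339280307292938), (0.15706317126750946, 0.11404327303171158), 60.24937438964844) 0.10943733975288428
dark [315 148  26  14 219] ((0.5180897116661072, -0.09430630505084991), (0.0416833721101284, 0.043373286724090576), 63.19906997680664) [ 0.51961107 -0.09512279  0.07847147]
dark [311 179   6  14  40] ((0.6165311336517334, -0.060902100056409836), (0.024173054844141006, 0.005263905040919781), 62.00770950317383) [ 0.61829158 -0.05688298  0.07498102]
dark [320 184  18  20 110] ((0.6204168796539307, -0.020376117900013924), (0.05392233282327652, 0.014522677287459373), 61.42197799682617) [ 0.62786266 -0.01155294  0.07844677]
327 155 [ 0.51984228 -0.09426237  0.07838637] [51 49 51]
```

The sizes and angle (61.4°) agree in both views, and so does the paddle height of 0.079 m. Next I'll press with the fingers shut, closing line across the dispenser.

```bash
cat >> h.py <<'E'
a=np.radians(61.4); d=np.array([np.cos(a),np.sin(a),0]); zt=np.array([0,0,-1.])
P=np.array([.516,-.0960,0])
R=np.stack([d,np.cross(zt,d),zt],1)
E
python3 - <<'E'
from h import *
z=np.array([0,0,1.])
R2=R*np.array([-1,-1,1])
for r in(R,R2):
  for t in(.15,.045): q=ctrl.ik(P+t*z,r); print(None if q is None else np.round(q,2))
ctrl.command_gripper(0.0,20)
q=ctrl.ik(P+.15*z,R); use=R if q is not None else R2
ctrl.reach(P+.15*z,use)
print(ctrl.move_l(P+.088*z,velocity=.08))
print(ctrl.move_l(P+.060*z+.002*d,velocity=.03,until_force=25))
s=ctrl.sense();print(s["t"],s["eef_pos"],s["contact_force"])
print(ctrl.move_l(P+.034*z+.008*d,velocity=.03,until_force=12))
s=ctrl.sense();print(s["t"],s["eef_pos"],s["contact_force"])
ctrl.pause(.5)
for n in("scene","top"):
    q=snap(n); save(q,f"pics/{n}2.png")
print(ctrl.sense()["contact_force"])
b=[cv2.imread(f"pics/{n}2.png")[80:330,150:480] for n in("scene","top")]
cv2.imwrite("pics/both2.png",np.hstack(b))
E
```

```text
[ 0.82  0.17 -0.75  1.83  0.12  1.19 -0.46]
[ 0.79  0.3  -0.74  1.93  0.24  0.99 -0.56]
[ 1.17  0.28 -1.17  1.82  0.28  1.22  2.56]
[ 1.12  0.49 -1.17  1.92  0.51  1.07  2.38]
False
False
5.975 [ 0.5174172  -0.09450726  0.06043775] [-4.72477524e-03 -8.76006950e-01  6.21185487e+00]
True
6.55 [ 0.51939166 -0.09116223  0.04725531] [-2.25005443 -0.54452013 11.47730791]
[-4.00281872 -0.08057246 10.54334936]
```

View pics/both2.png

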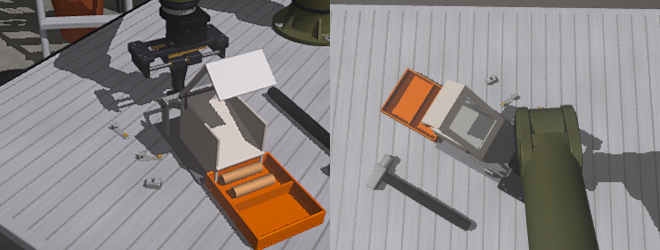

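The picture shows the lid raised and both dowels lying in the tray's near compartment (crop 245,178 and 255,187). I'll press slightly more onto the stop, check the lid angle by depth, then ease up.

```bash
python3 - <<'E'
from h import *
z=np.array([0,0,1.])
p=ctrl.sense()["eef_pos"]
print(ctrl.move_l(p-.006*z,velocity=.02,until_force=8))
ctrl.pause(.4)
s=ctrl.sense();print(s["t"],s["eef_pos"],s["contact_force"])
q=snap("scene");w=q["w"]; im=q["img"].astype(int)
e=(w-P)@d; l=(w-P)@np.array([-d[1],d[0],0])
m=(e>.13)&(e<.24)&(abs(l)<.055)&(w[...,2]>.14)&(w[...,2]<.25)
x,zz=e[m],w[...,2][m]
print("lid far top",zz.max(), m.sum())
k=m&(abs(w[...,2]-.19)<.03); f=np.polyfit(e[k],w[...,2][k],1); print("slope rad",np.arctan(f[0]))
t=(abs(l)<.06)&(e>.2549)&(e<.40)&(im[...,0]>120)&(im[...,2]>70)&(im[...,0]-im[...,2]>30)&(w[...,2]<.06)
print("dowels px",t.sum(),"z max",w[...,2][t].max(),"e",e[t].min(),e[t].max(),"l",l[t].min(),l[t].max())
E
```

```text
True
7.7583 [ 0.51933439 -0.09119817  0.04723612] [-3.20606422  0.32594199  9.40443119]
lid far top 0.227864562048474 2223
slope rad 0.14801961324945032
dowels px 693 z max 0.026505378792103795 e 0.25491011994652096 0.3986726366393595 l -0.057974548340747625 0.05530246197802334
```

The lid's far end is at 0.228 m (0.224 expected when fully open), the paddle is on its stop, and the dowels are low in the tray. Now easing up.

```bash
python3 - <<'E'
from h import *
z=np.array([0,0,1.])
ctrl.move_l(P+.0645*z+.002*d,velocity=.018)
ctrl.move_l(P+.090*z,velocity=.014)
s=ctrl.sense();print(s["t"],s["eef_pos"],s["contact_force"])
ctrl.move_l(P+.16*z,velocity=.08); ctrl.pause(.5)
q=snap("scene");w=q["w"];save(q,"pics/s3.png")
e=(w-P)@d; l=(w-P)@np.array([-d[1],d[0],0])
for n,lo,hi in(("paddle",-.02,.02),("lid",.11,.26)):
    m=(e>lo)&(e<hi)&(abs(l)<.045)&(w[...,2]>.03)&(w[...,2]<.14); print(n,np.percentile(w[...,2][m],[5,50,95]))
cv2.imwrite("pics/s3c.png",cv2.imread("pics/s3.png")[80:350,180:560])
print(ctrl.sense()["t"])
E
```

```text
10.9667 [ 0.51596735 -0.09598992  0.08994654] [ 0.29167171 -0.08903947 -0.38800684]
paddle [0.07585751 0.07846097 0.0806172 ]
lid [0.0574933  0.10877292 0.11125838]
12.5417
```

View pics/s3c.png

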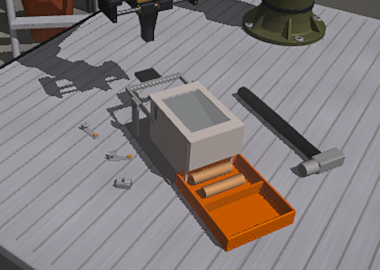

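The lid is shut and the paddle is back at 0.078 m. Both dowels are in the tray (crop 210,173 and 222,185), and the hammer, sharpener and hooks haven't moved.

```bash
python3 -c "
from h import *
print(ctrl.hand_in())"
```

```text
the job is handed in; nothing more can be done
None
```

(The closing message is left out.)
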